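Set up the hot-wax palette

ROBOT

A 6-joint arm with a two-finger parallel gripper is mounted at the origin on the work surface. World frame = base frame: x ahead of the robot, y to its left, z up, the work surface at z = 0. Lengths are in mm, angles in rad, forces in N, time in s.
With the tool pointing down it reaches from about 350 to 975 mm from the base axis. Payload 7.1 kg.
Tool frame: the origin (TCP) lies on the front face of the gripper's body, between the roots of the fingers; the fingertips stand 80 mm ahead of it and the grasp point (between the pads) lies 61 mm ahead of it (env.tips_ahead is the distance from the TCP to the fingertips, in mm); z points along the fingers, y is the direction in which the jaws open and shut (so a half turn about z gives the same grasp; the last joint's range is limited). The gripper opens to 88 mm and grips with 3 to 60 N. Pads are 20 mm wide; open, the fingers measure 115 mm over their backs; the gripper's body (75 mm by 178 mm) begins 61 mm behind the grasp point.
Start: joints at [1.205, 0.423, 1.63, -0, 1.089, -0.019], TCP at [212.399, 587.786, 302.675] pointing down, gripper open.
Joint ranges: [-3, 3], [-0.9, 2.11], [0.09, 2.58], [-1.31, 4.45], [0.11, 2.69], [-2.54, 2.54]. Speed limits (rad/s): [2.39, 2.39, 3.01, 3.14, 3.14, 3.14].

INTERFACE

Orientations are given as a unit quaternion [x, y, z, w].
In Python, from station import env, set_gripper, viewer, workorder gives the robot as it stands. Calls block until the motion is done:
- env.reach(position, orientation): joint-space move of the TCP to a pose.
- env.move_l(position, rot=None, rate=150, f_stop=None): straight line of the TCP; rot=None keeps the orientation; rate is the mean speed in mm/s. With f_stop (N) it stops when the force on the tool has changed by that much, and returns True; else False.
- env.move_joints(angles): joint-space move.
- set_gripper(opening): finger opening in mm; the grip force is fixed at half the most; returns when the fingers have stopped.
- env.hold(seconds).
- env.ik(position, orientation): joint angles nearest the present ones, or None.
- env.read_state(): the state.
- viewer.camera(name): name is "scene" or "side" or "wrist"; returns the picture (420x560x3 uint8, blue, green, red); there is no depth.
- viewer.camera_params(name): a dict with "fx", "fy", "cx", "cy" (pixels), "dist" ([k1, k2, p1, p2, k3] as OpenCV has them; the pictures are not rectified), "pose" (4x4, takes a point from camera to world coordinates); the wrist camera has in their place "tool_from_camera" (4x4, takes a point from camera to tool coordinates, whose origin is the TCP and whose axes are the flange's). Camera axes: x right, y up, looking along -z (the intrinsics and any distortion apply to the point x, -y, -z); pixel columns grow to the right and rows downward; lengths in mm; the calibration is good to about 2 mm. A picture is of the moment at which its call begins: read the wrist's pose just before it. camera_params takes no time and is no camera call.
A pose or a line that the arm cannot do raises env.IKError and nothing moves.
- workorder.sign_off(): hands the job in, once; it reports no verdict.
The state is a dict: "time_s": time; "qpos": joint angles; "dq": joint speeds; "tau": joint torques, N m; "tool_pos": TCP position; "orientation": TCP orientation; "force": force on the tool from outside, world axes, zero at the start; "wrist_torque": the same for the moment, N m; "width": finger opening in mm.
Only numpy, scipy, OpenCV 4.12 (cv2) and the standard library are available. Lean on these libraries where they do the work, as an engineer would, in place of code of your own. Each camera call takes 0.05 s, during which the arm holds its last target. There are 200 camera calls.

TASK

Set up the hot-wax palette for a painting session: stand every wax tin upright on its aluminium plate, turn each of the two thermostat knobs sunk in the palette's deck until its pointer lines up with the long white line of its dial, and slide each scraper lying on the bench blade first into a free slot of the wooden rack, fully home. Leave everything else on the bench where it is.

Things in the scene. Friction and masses are not known exactly. Their poses are not given: they have to be found in the camera images.
- back_knob (a joint): angle of the back zone's thermostat knob in rad: 0 is off (anticlockwise stop), it grows as the knob turns clockwise seen from above, 4.71 is the clockwise stop; at 2.36 the pointer is at the long line. It turns with light, even friction (0.05 N m) and stays where it is left.
- front_knob (a joint): the same for the front zone's knob, the one nearer the worker; its long line is also at 2.36
- back_pointer (a point): top of the back knob, on its vertical axis; x runs out along its white pointer line, z up. The knob is a black bar 36 mm long (x), 14 mm wide (y), 18 mm high, 1 mm clear of the floor of a round well 82 mm across and 26 mm deep in the palette's deck; this point is 7 mm below the deck's surface, 19 mm above the well's floor. A wide-open gripper does not fit in the well.
- front_pointer (a point): the same for the front knob, an equal one in an equal well; the wells' centres are 116 mm apart
- back_line (a point): inner end of the long line of the back knob: a white line 16 x 5 mm on the deck, outside the well's rim, 44 mm from the knob's axis, on the side away from the worker; the other dial ticks are thin and short (7 x 2 mm)
- front_line (a point): the same for the front knob (its line lies between the two wells)
- plate (a point): centre of the top of the palette's aluminium plate, level, 230 mm (x) by 212 mm (y), 50 mm above the bench; z up, x away from the worker. The hot-wax palette is fixed, grey, 240 mm deep (x), 342 mm wide (y), 50 mm high: the plate takes its -y side, the control deck with the two sunken knobs its +y side (well centres at x +58 (back) and -58 (front), y +171 mm from here)
- rack: wooden scraper rack, fixed, 317 mm wide (y), 140 mm deep (x), 118 mm high; origin on the bench below the slots' front edges; front at -x, where the worker stands. Slots are 125 mm deep, open at the back. Over their first 22 mm the top (reaching 27 mm above the slot's floor) is notched away, so the floor shows as a ledge; a scraper is home when its shoulder meets the top behind the notch (blade edge 112 mm in)
- slot0 (a point): rack slot 0, at the +y end of the rack (slots are 95 mm apart): middle of the front edge of the slot's floor, 85 mm above the bench; x runs into the slot, sloping 0.26 rad (15 degrees) downwards, y across it, z square to its floor. The slot is 64 mm wide (y), 9 mm high (from z 0 up)
- slot1 (a point): rack slot 1, the middle one (slots are 95 mm apart): middle of the front edge of the slot's floor, 85 mm above the bench; x runs into the slot, sloping 0.26 rad (15 degrees) downwards, y across it, z square to its floor. The slot is 64 mm wide (y), 9 mm high (from z 0 up)
- slot2 (a point): rack slot 2, at the -y end of the rack (slots are 95 mm apart): middle of the front edge of the slot's floor, 85 mm above the bench; x runs into the slot, sloping 0.26 rad (15 degrees) downwards, y across it, z square to its floor. The slot is 64 mm wide (y), 9 mm high (from z 0 up)
- scraper1: flat paint scraper, 200 mm long, about 110 g, same shape as the others: wooden handle 110 x 22 x 20 mm (x from -60 to +50 mm), then a steel blade 90 x 56 x 3 mm (x from +50 to +140 mm) flush with the handle's underside. Origin on the underside of the handle, 50 mm behind the shoulder; x towards the blade's edge, z up out of the handle's top. It balances near the shoulder. Lies flat on the bench. 
- scraper1_edge (a point): middle of that scraper's blade edge (the front end, 140 mm ahead of its origin, half way through the blade's thickness)
- scraper2: flat paint scraper, 200 mm long, about 110 g, same shape as the others: wooden handle 110 x 22 x 20 mm (x from -60 to +50 mm), then a steel blade 90 x 56 x 3 mm (x from +50 to +140 mm) flush with the handle's underside. Origin on the underside of the handle, 50 mm behind the shoulder; x towards the blade's edge, z up out of the handle's top. It balances near the shoulder. Lies flat on the bench. 
- scraper2_edge (a point): middle of that scraper's blade edge (the front end, 140 mm ahead of its origin, half way through the blade's thickness)
- scraper3: flat paint scraper, 200 mm long, about 110 g, same shape as the others: wooden handle 110 x 22 x 20 mm (x from -60 to +50 mm), then a steel blade 90 x 56 x 3 mm (x from +50 to +140 mm) flush with the handle's underside. Origin on the underside of the handle, 50 mm behind the shoulder; x towards the blade's edge, z up out of the handle's top. It balances near the shoulder. Lies flat on the bench. 
- scraper3_edge (a point): middle of that scraper's blade edge (the front end, 140 mm ahead of its origin, half way through the blade's thickness)
- tin1: round steel tin of hard wax, 58 mm across, 60 mm tall, about 170 g; origin at the centre of its underside, z up
- tin2: round steel tin of hard wax, 58 mm across, 60 mm tall, about 170 g; origin at the centre of its underside, z up
- tin3: round steel tin of hard wax, 58 mm across, 60 mm tall, about 170 g; origin at the centre of its underside, z up
- mug: white ceramic mug, 80 mm across, 95 mm tall; a bystander, origin at the centre of its underside or middle
- medium: brown glass bottle, 60 mm across, 150 mm tall; a bystander, origin at the centre of its underside or middle
- gesso: white jar, 84 mm across, 100 mm tall; a bystander, origin at the centre of its underside or middle
- waxblock: block of wax, 110 x 70 x 30 mm; a bystander, origin at the centre of its underside or middle
Not all that is in view belongs to the job. What is shaped like the tin2 but black or turquoise is not meant.

How it is judged:
By the outcome, as a careful person would: the job done as asked, in the order asked, and still so for the second after the job is handed in, with the robot touching nothing.
Of scraper1, scraper2, scraper3 only 2 to 3 are there at a start; the rules pass over those that are not, and their reading is None.
Of tin1, tin2, tin3 only 2 to 3 are there at a start; the rules pass over those that are not, and their reading is None.
At some moment in a run one of scraper1, scraper2, scraper3, tin1, tin2, tin3 may be knocked a few centimetres aside while the robot is not near it.
Once in a run the grip may slacken for a moment while it holds something.
It also fails if it takes over 210 s, if anything falls off the work surface, if the arm or the gripper's body presses on something with over 40 N, if the wrist force passes 120 N, or if a joint passes its speed limit or range.

## Working session

There is one attempt and no reset: what is moved stays moved. The work goes in short steps, each a Python script; the robot and the scene stay as the last script left them, time stands still between calls to the robot, and variables do not carry over. Pictures are saved under pics/ and viewed, about 12 in all and at most 16, crops included, and the job is handed in when it is done.

```bash
ls; mkdir -p pics; python3 - <<'E'
from station import env, set_gripper, viewer, workorder
import cv2, numpy as np
s=env.read_state(); print(s)
for n in ["scene","side","wrist"]:
    im=viewer.camera(n); cv2.imwrite(f"pics/{n}0.png",im); p=viewer.camera_params(n)
    print(n,{k:np.round(v,3).tolist() for k,v in p.items()})
E
```

```text
pics
{'time_s': 0.0, 'qpos': array([ 1.20502999e+00,  4.23820803e-01,  1.63067515e+00,  4.44246186e-06,
        1.08856042e+00, -1.90104303e-02]), 'dq': array([-0.00021508, -0.00041437, -0.0013807 ,  0.00057757, -0.00041039,
        0.00050232]), 'tau': array([-4.42185075e-03, -5.44624114e+01, -2.73653662e+01,  6.42694579e-02,
        2.26701127e-02, -1.19193078e-04]), 'tool_pos': array([212.23640375, 587.4151304 , 301.91993935]), 'orientation': array([ 1.72511606e-01,  9.85007213e-01, -7.17982330e-04, -1.41865452e-04]), 'force': array([0.65869408, 0.97505606, 0.12889442]), 'wrist_torque': array([-0.03959119, -0.02409541, -0.02995415]), 'width': 88.02963053090977}
scene {'fx': 516.015, 'fy': 516.015, 'cx': 284.324, 'cy': 206.718, 'dist': [-0.125, 0.0, 0.0, 0.0, 0.0], 'pose': [[-0.844, -0.344, 0.412, 1088.94], [0.537, -0.515, 0.669, 968.035], [-0.018, 0.785, 0.619, 883.225], [0.0, 0.0, 0.0, 1.0]]}
side {'fx': 448.102, 'fy': 448.102, 'cx': 276.673, 'cy': 208.542, 'dist': [-0.102, 0.0, 0.0, 0.0, 0.0], 'pose': [[0.996, 0.058, -0.07, 438.984], [-0.091, 0.59, -0.802, -916.589], [-0.005, 0.805, 0.593, 825.709], [0.0, 0.0, 0.0, 1.0]]}
wrist {'fx': 355.249, 'fy': 355.249, 'cx': 285.603, 'cy': 214.119, 'dist': [-0.075, 0.0, 0.0, 0.0, 0.0], 'tool_from_camera': [[-0.0, 0.959, 0.284, 76.625], [1.0, 0.001, -0.001, -0.593], [-0.001, 0.284, -0.959, -81.923], [0.0, 0.0, 0.0, 1.0]]}
```

View pics/scene0.png

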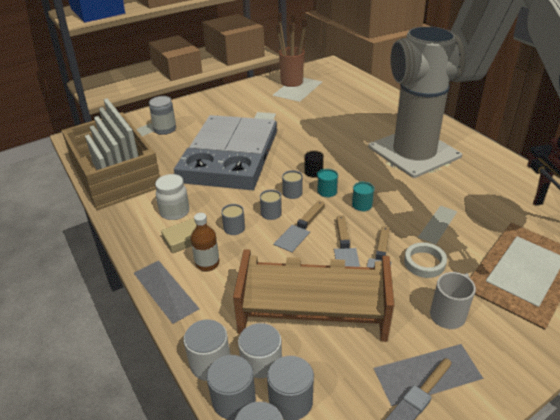

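View pics/side0.png

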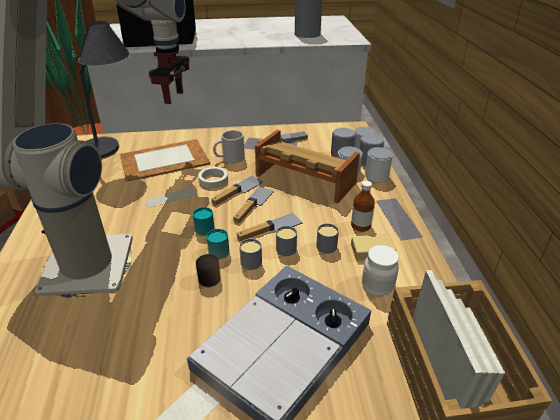

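Scene view: tins with yellow wax at (292,184), (271,204) and (233,219); lookalikes are turquoise (327,183), (363,196) and black (314,163). The big grey cans at (207,345) and nearby are bystanders. Scrapers are near (300,227), (343,240) and (381,247), with a fourth on a grey mat at (420,390). The palette is at (230,150) and the rack at (315,290). The side view agrees, with tins at (251,254), (287,241) and (327,238).

```bash
cat > h.py <<'E'
from station import env, set_gripper, viewer, workorder
import cv2, numpy as np
from scipy.spatial.transform import Rotation as R
def campose(n, st=None):
    p=viewer.camera_params(n)
    if n!="wrist": return p, np.array(p["pose"])
    st=st or env.read_state(); T=np.eye(4); T[:3,:3]=R.from_quat(st["orientation"]).as_matrix(); T[:3,3]=st["tool_pos"]
    return p, T@np.array(p["tool_from_camera"])
def K(p): return np.array([[p["fx"],0,p["cx"]],[0,p["fy"],p["cy"]],[0,0,1.]])
def cast(px, z, p, T):
    """pixels -> world points on plane z"""
    u=cv2.undistortPoints(np.array(px,float).reshape(-1,1,2),K(p),np.array(p["dist"])).reshape(-1,2)
    d=np.c_[u[:,0],-u[:,1],-np.ones(len(u))]@T[:3,:3].T; o=T[:3,3]
    return o+d*((z-o[2])/d[:,2])[:,None]
def shot(n, name=None):
    st=env.read_state(); im=viewer.camera(n); p,T=campose(n,st)
    if name: cv2.imwrite(f"pics/{name}.png",im); np.savez(f"pics/{name}.npz",T=T,z=0)
    return im,p,T
def rot(yaw, pitch=0):
    """tool pointing down; yaw = world direction of tool y (jaw axis)"""
    y=np.array([np.cos(yaw),np.sin(yaw),0]); z=np.array([0,0,-1.]); x=np.cross(y,z)
    return R.from_matrix(np.c_[x,y,z])
def q(yaw): return rot(yaw).as_quat()
E
python3 - <<'E'
from h import *
np.set_printoptions(precision=0,suppress=True)
A=dict(scene=dict(tins60=[(292,177),(271,197),(233,211)],cyan60=[(327,176),(363,189),(314,157)],scr=[(322,205),(283,245),(340,219),(345,257),(383,232),(377,262),(445,365),(395,415)],rack85=[(245,262),(388,268)],pal50=[(181,180),(250,184),(277,122),(205,117)]),
side=dict(tins60=[(251,246),(287,233),(327,230)],cyan60=[(204,214),(217,236),(208,262)],scr=[(240,236),(300,220),(236,217),(270,193),(215,203),(258,182),(245,140),(305,135)],pal50=[(191,355),(288,268),(370,312),(278,420)]))
for n in A:
    p,T=campose(n)
    for k,v in A[n].items():
        z=float(''.join(c for c in k if c.isdigit()) or 5); print(n,k,cast(v,z,p,T)[:,:2].tolist().__repr__() and np.round(cast(v,z,p,T)[:,:2]).astype(int).tolist())
for pose in [([520,80,480],0.),([520,80,480],np.pi/2),([520,80,480],np.pi),([520,80,480],-np.pi/2),([500,250,480],np.pi/2),([500,250,480],-np.pi/2)]:
    print(pose, env.ik(pose[0],q(pose[1])))
E
```

```text
scene tins60 [[451, -22], [547, 24], [659, 20]]
scene cyan60 [[367, 28], [323, 131], [341, -72]]
scene scr [[413, 70], [590, 148], [409, 146], [487, 269], [348, 250], [433, 326], [511, 630], [667, 656]]
scene rack85 [[735, 224], [485, 412]]
scene pal50 [[711, -198], [558, -71], [311, -329], [494, -498]]
side tins60 [[448, -37], [547, 7], [656, 9]]
side cyan60 [[321, 114], [360, 12], [339, -87]]
side scr [[420, 73], [600, 130], [410, 163], [522, 281], [345, 242], [487, 350], [453, 657], [693, 676]]
side pal50 [[310, -353], [536, -117], [703, -276], [475, -508]]
([520, 80, 480], 0.0) [ 0.  0.  2. -0.  1.  0.]
([520, 80, 480], 1.5707963267948966) [ 0.  0.  2. -0.  1. -1.]
([520, 80, 480], 3.141592653589793) None
([520, 80, 480], -1.5707963267948966) [ 0.  0.  2. -0.  1.  2.]
([500, 250, 480], 1.5707963267948966) [ 0.  0.  2. -0.  1. -1.]
([500, 250, 480], -1.5707963267948966) [ 0.  0.  2. -0.  1.  2.]
```

```bash
python3 - <<'E'
import cv2,numpy as np
a=cv2.imread('pics/scene0.png'); b=cv2.imread('pics/side0.png')
a=cv2.resize(a[180:420,180:500],None,fx=2.4,fy=2.4,interpolation=cv2.INTER_CUBIC)
cv2.imwrite('pics/c1.png',a)
E
```

```text
(no output)
```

View pics/c1.png

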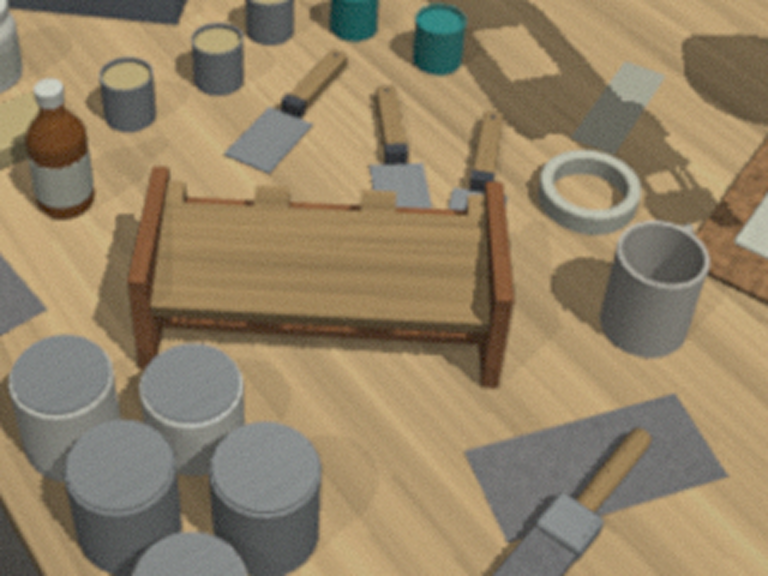

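The fourth tool, crop (560,530), has a wide grey ferrule and lies on its own mat, so it is not one of the scrapers. All three rack slots look free. The wax tins in the crop are at (128,75), (218,40) and (270,0). Next is a survey from above with the wrist camera.

```bash
python3 - <<'E'
from h import *
for i,y in enumerate([250,-130]):
    env.reach([430,y,480],q(np.pi/2)); env.hold(.2)
    im,p,T=shot("wrist",f"w{i}")
    print(env.read_state()["time_s"],env.read_state()["tool_pos"])
E
```

```text
2.0167 [429.81497173 250.49907958 479.58493158]
3.6833 [ 430.28102084 -129.3441485   479.97561931]
```

View pics/w0.png

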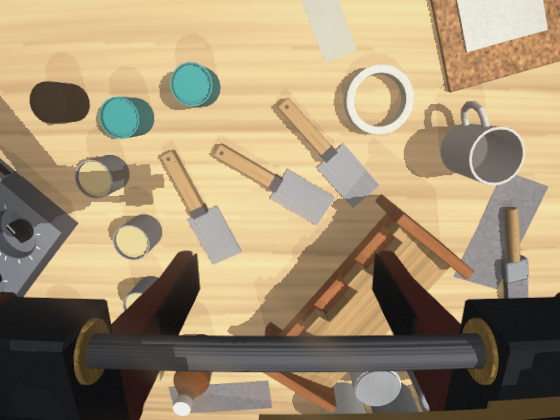

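View pics/w1.png

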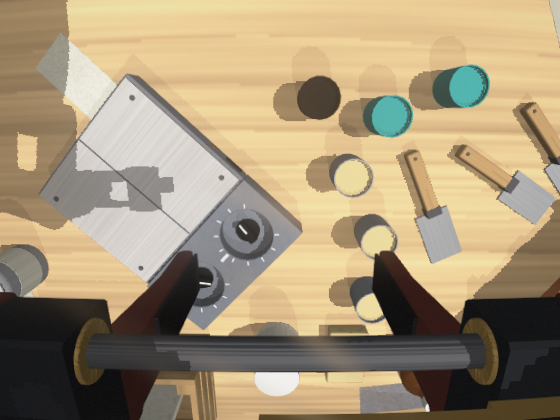

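w0/w1 (image right = +y, down = +x): wax tins in w1 at (352,176), (379,240) and (370,305), black tin at (319,97), turquoise at (388,116) and (466,86). Front knob at (247,232), back knob at (203,283), and the thick front line at about (225,257). Scrapers in w0: (200,205), (270,180) and (325,150). Rack at (350,270) with its front towards the robot. I'll compute positions from these.

```bash
python3 - <<'E'
from h import *
p=viewer.camera_params("wrist"); np.set_printoptions(precision=0,suppress=True)
def c(n,px,z): print(n,z,np.round(cast(px,z,p,np.load(f"pics/{n}.npz")["T"])[:,:2]).astype(int).tolist())
c("w1",[(128,73),(302,230),(205,328),(40,192)],50)
c("w1",[(247,232),(203,283)],43)
c("w1",[(352,176),(379,240),(370,305)],55)
c("w0",[(98,177),(131,242)],55)
c("w1",[(277,375)],100)
c("w1",[(319,97),(388,116),(466,86)],60)
# scrapers: tail end, shoulder , edge mid
for l in [[(167,153),(200,212),(230,257)],[(216,150),(278,183),(327,210)],[(284,102),(330,155),(366,190)]]: c("w0",l,5)
c("w0",[(377,200),(278,328)],118)
c("w0",[(375,243),(327,296)],105)
c("w0",[(182,408)],150)
E
```

```text
w1 50 [[302, -347], [531, -105], [705, -265], [470, -507]]
w1 43 [[536, -190], [624, -264]]
w1 55 [[446, -34], [545, 13], [658, 8]]
w0 55 [[446, -27], [548, 11]]
w1 100 [[758, -143]]
w1 60 [[337, -85], [361, 11], [319, 117]]
w0 5 [[418, 63], [514, 110], [594, 155]]
w0 5 [[414, 141], [466, 238], [511, 317]]
w0 5 [[342, 247], [421, 319], [477, 379]]
w0 118 [[465, 368], [657, 239]]
w0 105 [[530, 373], [612, 310]]
w0 150 [[777, 95]]
```

Palette x axis is at about -43°, and the plate centre is near (462,-351): corners and knobs agree within 3 mm. Tins are at (446,-30), (546,12) and (658,8), all within reach. I'll take the farthest one first, with a close circle check.

```bash
cat >> h.py <<'E'
def circ(n, guess, z, rad, name=None, win=60):
    """centre of circular outline of radius rad near guess, at height z"""
    im,p,T=shot(n,name); c=np.append(guess,z); 
    Pc=np.linalg.inv(T)@np.append(c,1); Pc=Pc[:3]*[1,-1,-1]
    uv=cv2.projectPoints(Pc.reshape(1,3),np.zeros(3),np.zeros(3),K(p),np.array(p["dist"]))[0].ravel()
    r=p["fx"]*rad/Pc[2]; x0,y0=(uv-win).astype(int).clip(0); g=cv2.medianBlur(cv2.cvtColor(im,cv2.COLOR_BGR2GRAY),3)[y0:y0+2*win,x0:x0+2*win]
    h=cv2.HoughCircles(g,cv2.HOUGH_GRADIENT_ALT,1,8,param1=150,param2=.6,minRadius=int(r*.8),maxRadius=int(r*1.15))
    if h is None: return None,uv,r
    h=h[0]; b=h[np.argmin(np.hypot(h[:,0]+x0-uv[0],h[:,1]+y0-uv[1]))]
    return cast([[b[0]+x0,b[1]+y0]],z,p,T)[0,:2],uv,(b[:3],r)
def pick_tin(xy,yaw,name):
    set_gripper(76)
    env.reach([*xy,270],q(yaw)); env.hold(.1)
    m,uv,r=circ("wrist",xy,60,28,name); print("tin",m,uv,r,env.read_state()["qpos"][5])
    return m
def grab(xy,yaw):
    env.reach([*xy,190],q(yaw))
    st=env.move_l([*xy,97],rate=120,f_stop=12); set_gripper(40); s=env.read_state(); print("down stop",st,"width",s["width"],s["force"],s["time_s"])
E
python3 - <<'E'
from h import *
pick_tin([658,8],np.pi/2,"t3")
E
```

```text
tin [658.94828227  10.85924259] [287.65316169 201.93077703] (array([64.      , 62.      , 31.078032], dtype=float32), np.float64(32.809384204468294)) -1.5768643971357237
```

View pics/t3.png

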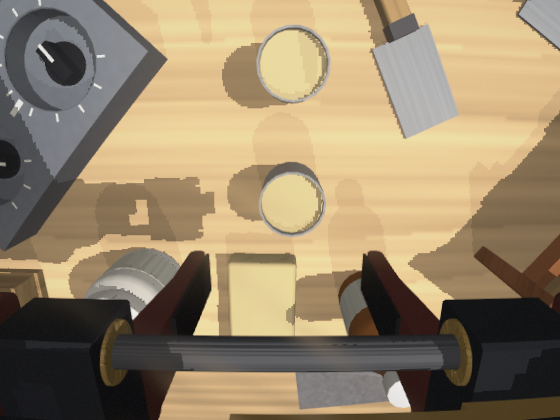

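t3: the tin is centred at (292,203) and Hough agrees. The wax block at (262,290) and the bottle are clear of the fingers, so I pick and place.

```bash
cat >> h.py <<'E'
A=np.deg2rad(-43); UX=np.array([np.cos(A),np.sin(A)]); UY=np.array([-np.sin(A),np.cos(A)]); PC=np.array([462,-351.])
def place(px,py,yaw):
    s=env.read_state()["tool_pos"]; t=PC+px*UX+py*UY
    env.move_l([s[0],s[1],166],rate=150)
    env.move_l([*t,166],q(yaw),rate=220); w=env.read_state()["width"]
    st=env.move_l([*t,145],rate=50,f_stop=8); z=env.read_state()["tool_pos"][2]
    set_gripper(74); env.move_l([*t,235],rate=200)
    print("placed at",t,"width",w,"stop",st,z,env.read_state()["time_s"])
E
python3 - <<'E'
from h import *
set_gripper(76); grab([659,11],np.pi/2)
place(70,-15,np.deg2rad(47))
m=pick_tin([546,12],np.deg2rad(95),"t2")
E
```

```text
down stop False width 57.81143210772832 [-0.51113607  1.06869818  5.4407078 ] 7.525
placed at [ 502.96478371 -409.71019073] width 57.602485209115436 stop True 146.86471906964658 11.8
tin [547.68897665  11.3614315 ] [287.92062745 203.14720056] (array([60.      , 62.      , 31.043295], dtype=float32), np.float64(32.980871631146826)) -1.6578109278092894
```

```bash
python3 - <<'E'
from h import *
grab([547.7,11.4],np.deg2rad(95))
place(0,-15,np.deg2rad(47))
m=pick_tin([446,-30],np.deg2rad(115),"t1")
if m is not None and np.hypot(*(m-[446,-30]))<12:
    grab(m,np.deg2rad(115)); place(-70,-15,np.deg2rad(47))
    c=PC+80*UY
    env.reach([*(c+[-60,0]),400],q(np.pi/2)); env.hold(.1); shot("wrist","p1"); print(env.read_state()["qpos"])
E
```

```text
down stop False width 57.48654198581734 [-1.03516263  1.97433276  6.44479761] 15.5417
placed at [ 451.7700246  -361.97030552] width 57.78908002328258 stop True 146.77503971599086 19.525
tin [445.39071977 -34.32644238] [288.32298558 203.70444536] (array([56.      , 58.      , 31.270506], dtype=float32), np.float64(32.96034504107437)) -2.100650084651021
down stop False width 57.41723587306178 [-0.87160012  1.69953335  6.82479117] 22.9667
placed at [ 400.57526549 -314.23042032] width 57.31072284482897 stop True 146.44236112211658 26.5
[-5.92405029e-01  2.00650560e-01  1.71572535e+00 -1.09169136e-04
  1.22980877e+00 -2.16142004e+00]
```

View pics/p1.png

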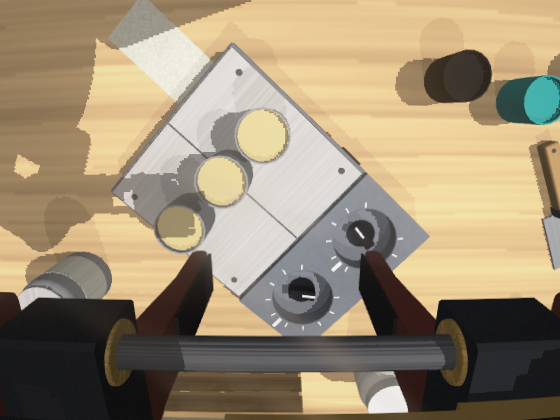

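p1: all three tins stand on the plate, with wax tops at (262,135), (221,181) and (180,228). The knobs are at (360,234) front and (302,292) back. The front long line is at (337,265), and the back one at about (277,322). Close-ups of the knobs next.

```bash
python3 - <<'E'
from h import *
out=[]
for n,xy in [("front",(536,-190)),("back",(624,-264))]:
    env.reach([*xy,235],q(np.pi/2)); env.hold(.2)
    im,p,T=shot("wrist","k"+n); 
    m,uv,r=circ("wrist",xy,50,41,None,win=90); print(n,m,uv,r)
    out.append(cv2.resize(im[110:320,185:385],None,fx=1.95,fy=1.95,interpolation=cv2.INTER_CUBIC))
cv2.imwrite("pics/knobs.png",np.hstack(out))
E
```

```text
front [ 535.15192995 -190.90825558] [288.15765921 210.03769945] (array([89.      , 89.      , 49.142567], dtype=float32), np.float64(52.23133692924049))
back [ 616.63770847 -271.56353953] [285.72873541 212.09509854] (array([81.     , 81.     , 47.24578], dtype=float32), np.float64(52.35586326558749))
```

View pics/knobs.png

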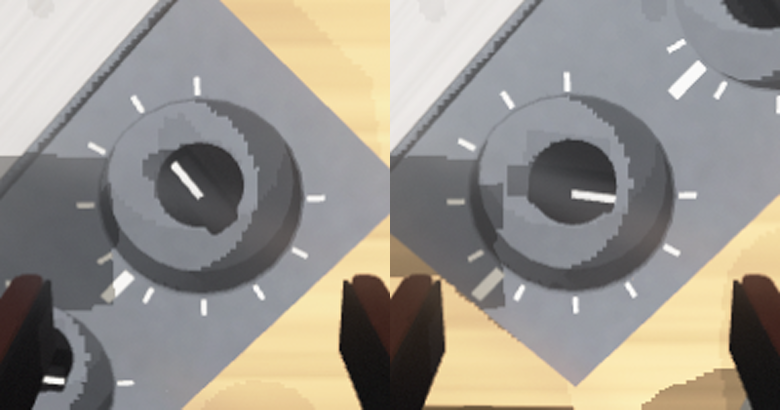

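Close-ups: the front pointer's white line runs from crop (201,197) to (173,163), and the back pointer's from (573,193) to (615,199). The long lines are at (117,285) for the front and (488,285) for the back. I'll convert these to angles.

```bash
python3 - <<'E'
from h import *
p=viewer.camera_params("wrist"); np.set_printoptions(precision=1,suppress=True)
def cv(px,ox): return [((x-ox)/1.95+185,y/1.95+110) for x,y in px]
for n,ox,line,ptr in [("front",0,[(128,274),(106,299)],[(201,197),(173,163)]),("back",390,[(501,271),(477,298)],[(573,193),(615,199)])]:
    T=np.load(f"pics/k{n}.npz")["T"]
    L=cast(cv(line,ox),50,p,T)[:,:2]; P=cast(cv(ptr,ox),43,p,T)[:,:2]
    ang=lambda v:np.degrees(np.arctan2(v[1],v[0]))
    print(n,"line",L,ang(L[1]-L[0]),"ptr",P,ang(P[1]-P[0]))
    # line inner end -> axis
    print("axis from line", L[0]-44*np.array([np.cos(A),np.sin(A)]), np.hypot(*(P[1]-P[0])))
E
```

```text
front line [[ 570.4 -220.7]
 [ 581.8 -230.4]] -40.31986544855255 ptr [[ 539.  -190.2]
 [ 524.6 -201.6]] -141.6913312877995
axis from line [ 538.2 -190.7] 18.424641084733835
back line [[ 654.8 -299.4]
 [ 667.  -309.9]] -40.82458604799023 ptr [[ 623.1 -269.4]
 [ 625.7 -252.2]] 81.54033895198573
axis from line [ 622.6 -269.4] 17.47735442892253
```

Axes: front (538,-190.5), back (622.5,-269.4). They are 115.7 mm apart at -43.1°, against 116 mm given. Front needs +98.5° (anticlockwise) and back -124.5°.

```bash
cat >> h.py <<'E'
def turn(xy,ptr,delta):
    yaw=np.deg2rad(ptr-90); yaw=(yaw+np.pi/2)%np.pi-np.pi/2
    q1=np.arctan2(xy[1],xy[0]); yaw=min([yaw-np.pi,yaw,yaw+np.pi],key=lambda a:max(abs(q1-a),abs(q1-a-np.deg2rad(delta))))
    env.reach([*xy,190],q(yaw)); set_gripper(36)
    st=env.move_l([*xy,109],rate=60,f_stop=10); print("descend stop",st,env.read_state()["tool_pos"][2],env.read_state()["qpos"][5])
    set_gripper(8); s=env.read_state(); print("w",s["width"],s["force"])
    j=np.array(s["qpos"]); n=5
    for i in range(n):
        j[5]-=np.deg2rad(delta)/n; env.move_joints(j)
    env.hold(.3); s=env.read_state(); print("turned",s["force"],s["wrist_torque"],s["qpos"][5],s["time_s"])
    set_gripper(36); env.move_l([*s["tool_pos"][:2],235],rate=120)
E
python3 - <<'E'
from h import *
turn([538,-190.5],-141.7,98.7)
turn([622.5,-269.4],81.5,-124.5)
out=[]
for n,xy in [("front",(538,-190)),("back",(622,-269))]:
    set_gripper(80); env.reach([*xy,235],q(np.pi/2)); env.hold(.2)
    im,p,T=shot("wrist","k2"+n); 
    out.append(cv2.resize(im[110:320,185:385],None,fx=1.95,fy=1.95,interpolation=cv2.INTER_CUBIC))
cv2.imwrite("pics/knobs2.png",np.hstack(out)); print(env.read_state()["time_s"])
E
```

```text
descend stop False 109.40070278381641 0.5411560603063782
w 13.964656260091607 [-2.32561969  4.52412083  4.73201222]
turned [-2.86315977  3.19166837  4.1621589 ] [ 0.49596002  0.5049827  -0.04624943] -1.1780379752057224 36.6917
descend stop False 109.47614673967173 -0.277644850142817
w 13.634566542062124 [-3.69281433  0.95554738  4.59913927]
turned [-0.28688327 -3.52401419  0.48948851] [-0.65126107  0.23927857  0.04447276] 1.8939213576681557 44.2917
51.325
```

View pics/knobs2.png

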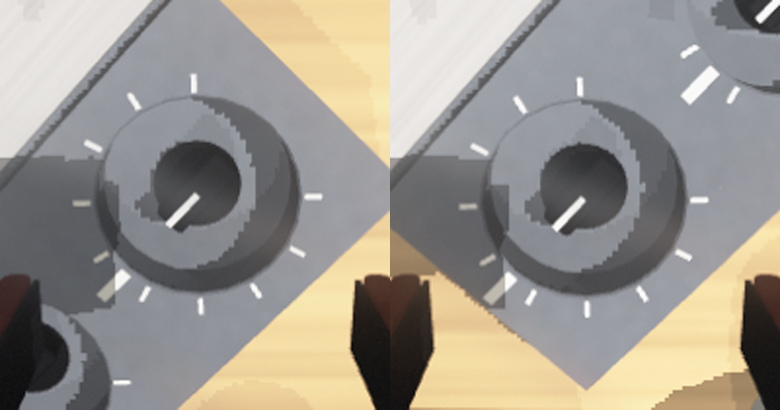

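knobs2: the front pointer (199,196)→(168,226) aims at its line at (114,285). The back pointer (585,198)→(554,230) aims at (500,288). I'll check the angles numerically with a mask and image the rack and scrapers from above.

```bash
python3 - <<'E'
from h import *
p=viewer.camera_params("wrist"); np.set_printoptions(precision=1,suppress=True)
for n,xy in [("front",(538,-190.5)),("back",(622.5,-269.4))]:
    im=cv2.imread(f"pics/k2{n}.png"); T=np.load(f"pics/k2{n}.npz")["T"]
    g=im.min(2); v,u=np.mgrid[0:420,0:560]; W=cast(np.c_[u.ravel(),v.ravel()],43,p,T)[:,:2].reshape(420,560,2)
    m=(np.hypot(*(W-xy).transpose(2,0,1))<24)&(g>185)
    pts=W[m]; d=cv2.fitLine(pts.astype(np.float32),cv2.DIST_L2,0,.01,.01).ravel(); 
    print(n,m.sum(),np.degrees(np.arctan2(d[1],d[0])),pts.mean(0), np.degrees(np.arctan2(*(pts.mean(0)-xy)[::-1])))
    W5=cast(np.c_[u.ravel(),v.ravel()],50,p,T)[:,:2].reshape(420,560,2); rel=W5-xy; r=np.hypot(rel[...,0],rel[...,1]); a=np.degrees(np.arctan2(rel[...,1],rel[...,0]))
    l=(r>42)&(r<63)&(abs(a+43)<12)&(g>130)
    pts=W5[l]; d=cv2.fitLine(pts.astype(np.float32),cv2.DIST_L2,0,.01,.01).ravel(); print(" line",l.sum(),np.degrees(np.arctan2(d[1],d[0])),pts.mean(0),np.degrees(np.arctan2(*(pts.mean(0)-xy)[::-1])))
set_gripper(60)
env.reach([330,250,480],q(np.pi/2)); env.hold(.2); shot("wrist","s1"); print(env.read_state()["tool_pos"],env.read_state()["time_s"])
E
```

```text
front 72 -42.94707 [ 545.7 -197.2] -40.94612243447869
 line 364 -12.736504 [ 577.9 -222.4] -38.67376037529624
back 81 -41.7369 [ 629.9 -276.7] -44.64915939529498
 line 381 -18.45658 [ 662.6 -301.8] -38.941693589860705
[330.3 249.8 479.8] 54.4083
```

View pics/s1.png

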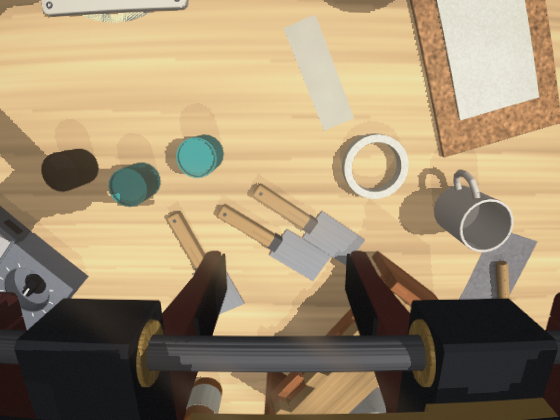

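The pointers measure -42.9° and -41.7° against -43° for the line direction; the line mask was contaminated by the grey deck, so I rely on the line pixels for it. s1 also shows that the third scraper was knocked: its tail moved to (256,188), beside scraper 2 with tail at (220,210). Both blades end near (330,250). Closer looks are needed at the scrapers and at the rack along its slots.

```bash
python3 - <<'E'
from h import *
set_gripper(88)
env.reach([350,225,330],q(np.pi/2)); env.hold(.2); a,_,_=shot("wrist","s2")
env.reach([520,215,420],q(np.deg2rad(143))); env.hold(.2); b,_,_=shot("wrist","r1")
print(env.read_state()["time_s"],env.read_state()["qpos"])
cv2.imwrite("pics/sr.png",np.hstack([a[60:300,60:460],b[60:300,60:460]]))
E
```

```text
57.2167 [ 3.71523495e-01  2.14426959e-01  1.64678729e+00 -1.81779024e-05
  1.28081722e+00 -2.12444840e+00]
```

View pics/s2.png

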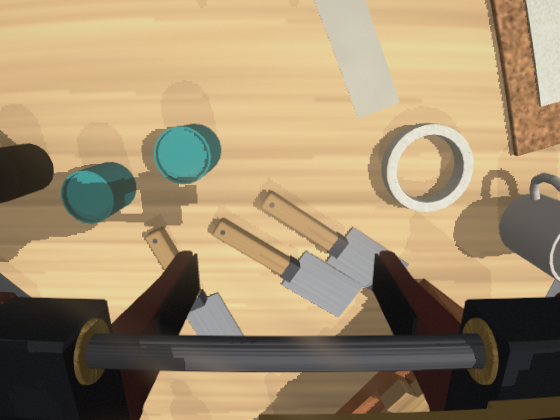

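View pics/r1.png

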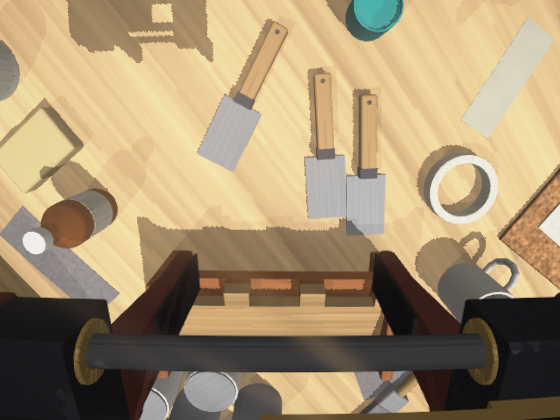

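r1: scraper 1 has its tail at (280,28) and shoulder at (243,98), scraper 2 (322,78)→(326,155), scraper 3 (369,98)→(368,173). The blades of 2 and 3 are side by side near column 345. The rack front is at rows 270–305, level in the image, so its yaw is about 53°. I need a nearer view of the slots.

```bash
python3 - <<'E'
from h import *
np.set_printoptions(precision=1,suppress=True)
p=viewer.camera_params("wrist"); T=np.load("pics/r1.npz")["T"]
F=cast([(195,275),(285,285),(372,275)],90,p,T); print(F)
d=np.array([np.cos(np.deg2rad(53)),np.sin(np.deg2rad(53))])
c=F[1,:2]-75*d; print(c)
set_gripper(88); env.reach([*c,330],q(np.deg2rad(143))); env.hold(.2); b,_,_=shot("wrist","r2")
cv2.imwrite("pics/r2c.png",cv2.resize(b[120:345,130:450],None,fx=2.4,fy=2.4,interpolation=cv2.INTER_CUBIC))
E
```

```text
[[688.9 244.5  90. ]
 [605.  325.1  90. ]
 [507.5 381.2  90. ]]
[559.9 265.2]
```

View pics/r2c.png

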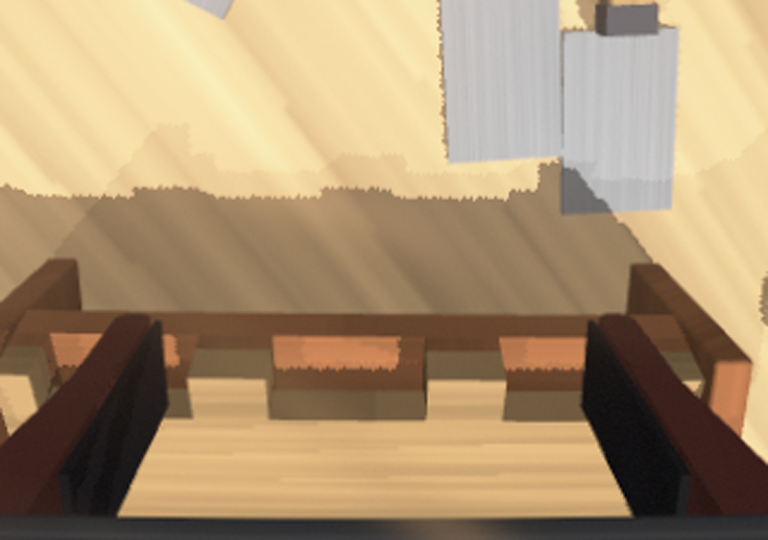

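r2c: the two blades touch but do not overlap. Slot 1's floor lies between teeth at columns 272 and 425, with its front edge at row 337, and tooth 1/0 spans 425–503. The front is level, so the rack yaw is 53°. I'll compute the slot frames and scraper poses from these pixels.

```bash
python3 - <<'E'
from h import *
np.set_printoptions(precision=1,suppress=True)
p=viewer.camera_params("wrist"); T=np.load("pics/r2.npz")["T"]; T1=np.load("pics/r1.npz")["T"]
f=lambda l:[(x/2.4+130,y/2.4+120) for x,y in l]
S=cast(f([(272,337),(425,337),(503,337),(190,337)]),85,p,T); print("slot1 edges",S[:,:2]); v=S[1]-S[0]; print("w",np.hypot(*v[:2]),"yaw y",np.degrees(np.arctan2(v[1],v[0])),"mid",(S[0]+S[1])[:2]/2)
t=cast(f([(190,377),(268,377),(427,379),(505,379)]),111,p,T)[:,:2]; d=np.array([np.cos(np.deg2rad(53)),np.sin(np.deg2rad(53))])
print("teeth: w",np.hypot(*(t[1]-t[0])),np.hypot(*(t[3]-t[2])),"mid",t.mean(0)-7*d,"pitch",np.hypot(*(t[2:].mean(0)-t[:2].mean(0))), "yaw",np.degrees(np.arctan2(*(t[3]-t[0])[::-1])))
ang=lambda v:np.degrees(np.arctan2(v[1],v[0]))
for n,e,s,tail in [("s2",(503.5,158.5),(500,0),(322,73)),("s3",(615.5,211),(620,30),(369,96))]:
    E,Sh=cast(f([e,s]),3,p,T)[:,:2]; t=cast([tail],20,p,T1)[0,:2]; print(n,"edge",E,"mid",Sh,"tail",t,"len",np.hypot(*(E-t)),"yaw tail-edge",ang(E-t),"blade yaw",ang(E-Sh),"bl",np.hypot(*(E-Sh)))
E1=cast([(217,160)],3,p,T1)[0,:2]; t=cast([(278,27)],20,p,T1)[0,:2]; s=cast([(243,97)],3,p,T1)[0,:2]; print("s1",E1,t,s,np.hypot(*(E1-t)),np.hypot(*(E1-s)),ang(E1-t),ang(E1-s))
E
```

```text
slot1 edges [[637.4 293.1]
 [586.1 331.8]
 [559.9 351.6]
 [665.2 272.3]]
w 64.29080960314424 yaw y 143.0282993047687 mid [611.8 312.4]
teeth: w 30.883753197656915 30.745236757155304 mid [610.9 311.8] pitch 93.35978443345728 yaw 142.64821050804466
s2 edge [516.9 310.3] mid [474.9 246.9] tail [408.8 143.6] len 198.70907571637747 yaw tail-edge 57.03250795629353 blade yaw 56.471383447383204 bl 76.12959313930507
s3 edge [486.9 366.5] mid [436.8 292.4] tail [376.1 203.3] len 197.32576730151303 yaw tail-edge 55.822892887862224 blade yaw 55.950040405500346 bl 89.48569631062321
s1 [591.8 148.5] [420.5  66. ] [509.3 104.3] 190.0990752677309 93.55348315891405 25.72095469451439 28.19325561479839
```

Slot 1 comes from two features, at (611.8,312.4) and (610.9,311.8), with slot width 64.3 mm, yaw 143°/142.6° and tooth width 31 mm. Scraper lengths come out at 197–199 mm, so all are consistent. First insertion: scraper 2 into slot 1.

```bash
cat >> h.py <<'E'
PITCH=.2618; RY=np.deg2rad(53); S1=np.array([611.4,312.1,85.])
def slot(i):
    sx=np.array([np.cos(PITCH)*np.cos(RY),np.cos(PITCH)*np.sin(RY),-np.sin(PITCH)]); sy=np.array([-np.sin(RY),np.cos(RY),0]); sz=np.cross(sx,sy)
    return S1+sy*95*(1-i),np.c_[sx,sy,sz],R.from_matrix(np.c_[-sx,sy,-sz]).as_quat()
def grab_scr(edge,yawdeg):
    y=np.deg2rad(yawdeg); g=np.array(edge)-120*np.array([np.cos(y),np.sin(y)]); Q=q(y+np.pi/2)
    set_gripper(40); env.reach([*g,170],Q); st=env.move_l([*g,82.5],rate=70,f_stop=10); z=env.read_state()["tool_pos"][2]
    set_gripper(10); s=env.read_state(); print("grab stop",st,"z",z,"w",s["width"],s["force"],s["qpos"][5]); env.move_l([*g,235],rate=120)
def insert(i,off=0.,h=3.):
    o,M,Q=slot(i); P=lambda e,h:o+M@np.array([e-120,off,h+82])
    assert env.ik(P(-90,20),Q) is not None
    env.reach(P(-90,20),Q); env.move_l(P(-15,h),rate=80); env.hold(.2); s=env.read_state(); print("pre w",s["width"],s["force"],s["time_s"])
    return P,Q
E
python3 - <<'E'
from h import *
grab_scr([516.9,310.3],57.0)
P,Q=insert(1)
im,p,T=shot("wrist","i1")
cv2.imwrite("pics/i1c.png",cv2.resize(im[100:400,100:460],None,fx=2,fy=2,interpolation=cv2.INTER_CUBIC))
E
```

```text
grab stop False z 82.89171152714965 w 21.70968832239749 [-0.87923418  0.15063484  3.69512409] -2.154893497910947
pre w 21.786338083758032 [ 0.30249925  0.33184265 -0.62906633] 64.825
```

View pics/i1c.png

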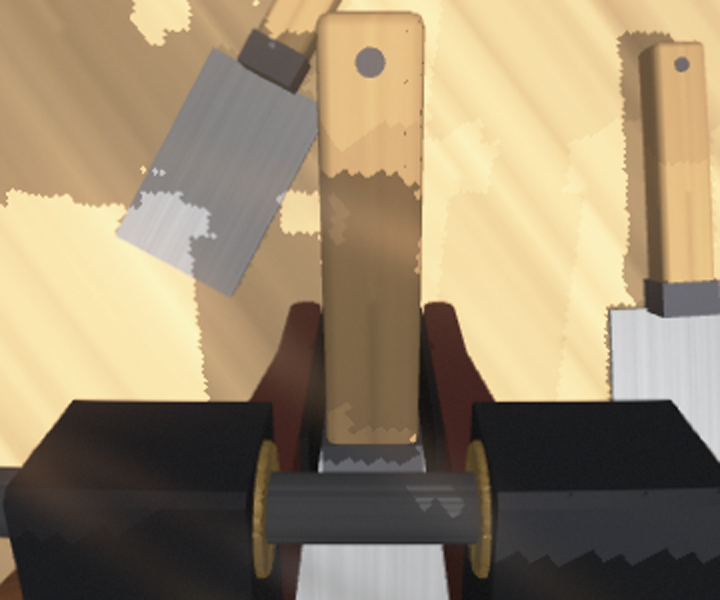

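i1c: the handle is held straight and central at (370,230), and the rack itself is hidden. I slide in with a force stop.

```bash
cat >> h.py <<'E'
def depth(i):
    o,M,Q=slot(i); s=env.read_state(); c=M.T@(s["tool_pos"]-o); return c[0]+120,c[1],c[2]-82
def slide(i,P,to=114,f=10):
    st=env.move_l(P(to,3.),rate=45,f_stop=f); s=env.read_state(); print("slide stop",st,"edge,y,h",np.round(depth(i),1),"F slot",np.round(slot(i)[1].T@s["force"],1),s["width"],s["time_s"]); return st
E
python3 - <<'E'
from h import *
o,M,Q=slot(1); P=lambda e,h:o+M@np.array([e-120,0,h+82])
slide(1,P)
E
```

```text
slide stop True edge,y,h [1.116e+02 1.000e-01 2.300e+00] F slot [ 0.3  0.3 -0.7] 21.748550240132865 67.5583
```

Stopped on contact at 111.6 mm (home is 112). A firmer push to confirm, then release, and measure scraper 3 again.

```bash
cat >> h.py <<'E'
def finish(i,P):
    slide(i,P,118,22); set_gripper(40); s=env.read_state()["tool_pos"]; env.move_l(s+slot(i)[1]@np.array([-3,0,110]),rate=120)
E
python3 - <<'E'
from h import *
o,M,Q=slot(1); P=lambda e,h:o+M@np.array([e-120,0,h+82])
finish(1,P)
# verify s3, s1 by blade mask from hover; same pose as r1
set_gripper(88); env.reach([480,215,420],q(np.deg2rad(143))); env.hold(.2)
im,p,T=shot("wrist","v2"); hsv=cv2.cvtColor(im,cv2.COLOR_BGR2HSV)
m=((hsv[...,1]<45)&(hsv[...,2]>80)).astype(np.uint8); m=cv2.morphologyEx(m,cv2.MORPH_OPEN,np.ones((5,5)))
cs,_=cv2.findContours(m,cv2.RETR_EXTERNAL,cv2.CHAIN_APPROX_NONE)
for c in cs:
    if cv2.contourArea(c)<800: continue
    W=cast(c.reshape(-1,2),3,p,T)[:,:2].astype(np.float32); r=cv2.minAreaRect(W); print(np.round(cv2.boundingRect(c)),np.round(r[0],1),np.round(r[1],1),round(r[2],1))
print(env.read_state()["time_s"])
E
```

```text
slide stop True edge,y,h [113.6   0.3   1.6] F slot [-3.3 -1.4  2.1] 21.84900397278794 67.7667
[165 371  74  49] [847.4 446.5] [109.8 129.8] 54.6
[426 274  55  45] [392.7 529.1] [83.9 81.9] 36.5
[  0 223  89  76] [901.7 107.1] [ 71.4 173.2] 5.8
[519 196  41  81] [233.5 545.6] [138.4  67.4] 66.4
[324 186  39  64] [459.5 325.9] [97.8 55.8] 56.4
[402 170  73  69] [334.5 395.5] [102.4 106.3] 12.6
[178 113  59  72] [551.4 128. ] [99.4 55.9] 25.1
[440  37  89 115] [202.7 298.6] [158.   48.9] 23.0
71.4
```

Scraper 2 is home (edge at about 113 mm by the rack estimate, stopped at 22 N). Scraper 3 is unchanged: edge (486.8,366.5), blade width 56. Now scraper 3 into slot 0.

```bash
python3 - <<'E'
from h import *
grab_scr([486.8,366.5],56.1)
P,Q=insert(0)
st=slide(0,P)
d=depth(0)[0]
if d>105 and env.read_state()["width"]>18: finish(0,P)
E
```

```text
grab stop False z 82.87776968363904 w 21.68998890913543 [-2.06496103  0.06260386  4.33543606] -2.0076792971073703
pre w 22.06636156719376 [ 0.13445989  0.70282652 -0.77065077] 78.2167
slide stop False edge,y,h [112.7  -0.    3. ] F slot [-5.8 -0.4  2.8] 21.862225839458702 81.2333
slide stop False edge,y,h [1.147e+02 1.000e-01 2.500e+00] F slot [-16.5   1.7   5.6] 21.48943555920498 81.4833
```

```bash
python3 - <<'E'
from h import *
set_gripper(88); env.reach([490,70,350],q(np.deg2rad(117))); env.hold(.2)
im,p,T=shot("wrist","v3"); hsv=cv2.cvtColor(im,cv2.COLOR_BGR2HSV)
m=((hsv[...,1]<45)&(hsv[...,2]>80)).astype(np.uint8); m=cv2.morphologyEx(m,cv2.MORPH_OPEN,np.ones((5,5)))
cs,_=cv2.findContours(m,cv2.RETR_EXTERNAL,cv2.CHAIN_APPROX_NONE); ok=[]
for c in cs:
    if cv2.contourArea(c)<800: continue
    W=cast(c.reshape(-1,2),3,p,T)[:,:2].astype(np.float32); r=cv2.minAreaRect(W)
    a,b=max(r[1]),min(r[1])
    if 50<b<62 and 80<a<108:
        bx=cv2.boxPoints(r); e=max([(bx[i]-bx[(i+1)%4]) for i in range(4)],key=lambda v:np.hypot(*v)); e=e*np.sign(e[0]); y=np.degrees(np.arctan2(e[1],e[0])); ok.append((np.array(r[0])+a/2*e/np.hypot(*e),y,a,b)); print(cv2.boundingRect(c),ok[-1])
if len(ok)==1 and np.hypot(*(ok[0][0]-[596,149]))<15:
    grab_scr(ok[0][0],ok[0][1]); P,Q=insert(2); slide(2,P)
    if depth(2)[0]>105 and env.read_state()["width"]>18: finish(2,P)
E
```

```text
(282, 202, 47, 71) (array([596.74318695, 149.16742325]), np.float32(25.037346), 96.98942565917969, 55.86262130737305)
(523, 146, 37, 79) (array([397.23598099, 404.34502029]), np.float32(39.374443), 106.05516052246094, 50.44062423706055)
```

The second match is the tape ring; the first is scraper 1.

```bash
python3 - <<'E'
from h import *
grab_scr([596.3,149.3],25.7); P,Q=insert(2); slide(2,P)
if depth(2)[0]>105 and env.read_state()["width"]>18:
    finish(2,P); set_gripper(88)
    env.reach([440,120,420],q(np.deg2rad(143))); env.hold(.3); a,_,_=shot("wrist","f1"); b,_,_=shot("side","f2")
    cv2.imwrite("pics/fin.png",np.vstack([np.hstack([cv2.resize(a[120:330,150:430],(400,300)),cv2.resize(b[110:240,210:383],(400,300))]),cv2.resize(b[255:405,175:375],(400,300)).repeat(1,0) if 0 else np.hstack([cv2.resize(b[240:405,160:380],(400,300)),cv2.resize(viewer.camera("scene")[80:380,160:560],(400,300))])]))
E
```

```text
grab stop False z 82.89975968173007 w 21.509903468528265 [-0.5964165   1.30185018  4.6594494 ] -1.846696721962533
pre w 21.709968997026724 [ 0.77282952 -0.1205709  -0.58745796] 92.0667
slide stop True edge,y,h [1.114e+02 1.000e-01 2.200e+00] F slot [0.3 0.  0.6] 22.169958880740715 94.7333
slide stop True edge,y,h [113.3   0.2   1.6] F slot [-2.4 -0.1  2.9] 21.531077841433472 94.9417
```

View pics/fin.png

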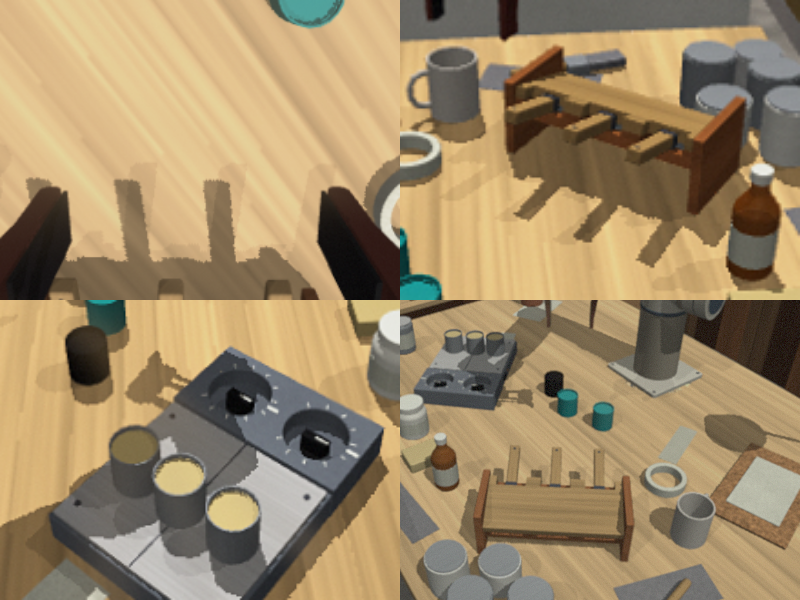

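The final composite shows three tins on the plate, both pointers at their long lines, and three handles protruding equally from the rack. As a last check from near, I overlay the predicted "home" tail points on the handles.

```bash
python3 - <<'E'
from h import *
d=np.array([np.cos(RY),np.sin(RY)])
env.reach([*(S1[:2]-150*d),360],q(np.deg2rad(143))); env.hold(.3); im,p,T=shot("wrist","h1")
im=cv2.resize(im,None,fx=1.4,fy=1.4,interpolation=cv2.INTER_CUBIC)
for i in range(3):
    o,M,_=slot(i)
    for pt,c in [((-88,-11,20),(0,0,255)),((-88,11,20),(0,0,255)),((22,0,20),(255,0,0))]:
        w=o+M@np.array(pt); P=(np.linalg.inv(T)@np.append(w,1))[:3]*[1,-1,-1]
        uv=cv2.projectPoints(P.reshape(1,3),np.zeros(3),np.zeros(3),K(p),np.array(p["dist"]))[0].ravel()*1.4
        cv2.circle(im,tuple(uv.astype(int)),2,c,-1)
cv2.imwrite("pics/h1o.png",im[60:520]); print(env.read_state()["time_s"])
E
```

```text
100.025
```

View pics/h1o.png

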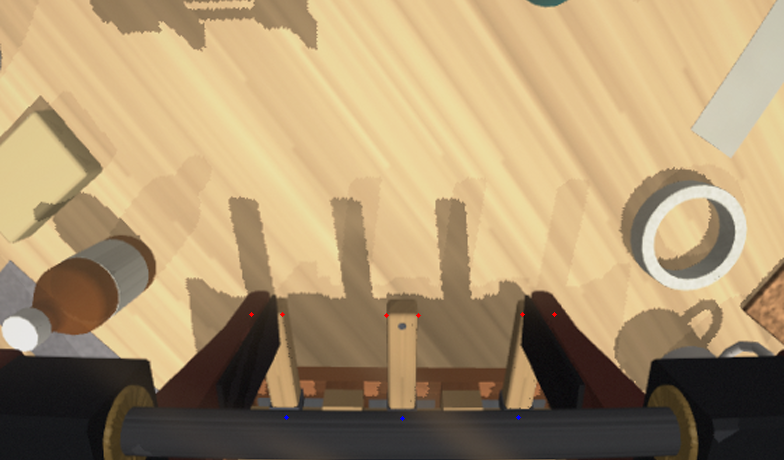

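h1o: the middle handle's top edge sits on the predicted home marks at row 314, and the visible parts of the outer two line up with theirs. I hand in.

```bash
python3 - <<'E'
from h import *
env.hold(.5); workorder.sign_off(); print(env.read_state()["time_s"])
E
```

```text
the job is handed in; nothing more can be done
the job is handed in; nothing more can be done
```

The palette is set up and the job was handed in at about 100 s of the 210 s allowed. I did it in the order asked:
- **Tins:** all three wax tins stand upright on the plate.
- **Knobs:** I turned the front knob 98.7° anticlockwise and the back knob 124.5° clockwise.
- **Scrapers:** all three are slid into the rack. Scraper 3 was knocked aside before I reached it, so I measured it again before picking it up.

**Last checks**
- **Tins:** the final side view shows all three on the plate.
- **Knobs:** the pointers measured -42.9° (front) and -41.7° (back), against about -43° for the long lines. My mask for the long lines picked up the grey deck and gave poor angles, so the -43° comes from hand-picked pixels and the direction between the two wells.
- **Scrapers:** the blade edges reached about 113–115 mm by my rack estimate (home is 112 mm). The slots 1 and 2 scrapers stopped on the 22 N push. The slot 0 scraper reached the end of its commanded move at 16.5 N without tripping that stop.
- **Home marks:** the middle handle's end sits on its predicted home mark. The outer two were partly hidden by the fingers, but what shows agrees.

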